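Tip the tall gift box onto its back and square it against the stop

ROBOT

A 7-joint arm with a two-finger parallel gripper is mounted at the origin on a cart in front of the work surface, level with it; the furniture and walls round the work are solid. World frame = base frame: x ahead of the robot, y to its left, z up, the work surface at z = 0. Lengths are in m, angles in rad, forces in N, time in s.
With the tool pointing down it reaches from about 0.425 to 0.825 m from the base axis. Payload 3.6 kg.
Tool frame: the origin (TCP) lies at the very end of the fingers, on their centre line; the grasp point (between the pads) lies 19 mm behind it (manip.tcp_to_grasp is the distance from the TCP to the grasp point, in m); z points along the fingers, x is the direction in which the jaws open and shut, and the axes are right-handed (so a half turn about z gives the same grasp; the last joint's range is limited). The gripper opens to 93 mm and grips with 3 to 60 N. Pads are 15 mm wide; open, the fingers measure 128 mm over their backs; the gripper's body (75 mm by 188 mm) begins 65 mm behind the grasp point.
Start: joints at [-1.312, 0.615, -0.013, 1.423, 0.008, 1.103, -0.04], TCP at [0.183, 0.624, 0.219] pointing down, gripper open.
Joint ranges: [-3.12, 3.12], [-0.3, 2.06], [-1.34, 1.32], [0.26, 2.42], [-1.36, 4.5], [0.01, 1.98], [-2.84, 2.84]. Speed limits (rad/s): [2.79, 2.79, 3.14, 3.14, 3.14, 3.14, 3.14].

INTERFACE

Orientations are given as a rotation vector (axis times angle).
In Python, from station import manip gives the robot as it stands.
- The arm moves only by the tool apply_moves, never from a script. Its argument "increments" is one flat list of numbers, 7 for each row, row after row: the shift along the tool's x, y, z in mm, then the turn, a rotation vector about the tool's x, y, z in rad, then the finger opening in mm, from 0 to 93. A call has 1 to 12 rows; each row shifts and turns the pose as measured when the row begins, along the tool's axes as they then stand; what a row does not reach is not made up. A row lasts 1/10 s, in which the tool goes at most 50 mm and 8.59 degrees, less where a joint would pass 70% of its speed; a pose out of reach is approached as far as the arm can. A call with a gripper value outside its range is refused whole. The fingers move at their own pace and stop on an object; "force" is the grip in N (left out, the last holds). Time passes only in rows, so rows that do not move let the fingers close. It gives the time, the measured TCP pose, the force and the opening at its end, in the units of the state.
- manip.observe(): the state, without advancing time (a new reading comes with each control period).
- manip.capture(name): name is "side" or "top"; returns the picture (384x512x3 uint8, red, green, blue); there is no depth.
- manip.camera_info(name): a dict with "K" (3x3 intrinsics, pixels), "cam_to_world" (4x4, takes a point from camera to world coordinates). Camera axes: x right, y down, z forward; pixel columns grow to the right and rows downward; lengths in m; the calibration is good to about 2 mm. A picture is of the moment at which its call begins. camera_info takes no time and is no camera call.
- manip.hand_in(): hands the job in, once; it reports no verdict.
Trained networks look in the newest picture that a camera, given by its name, has taken for a name from the list of things; names that differ only in an ending like _2 or _b are one class to them, and where a whole thing is asked for, a point or a joint stands for the part that bears it (a point fixed in the world has none). Each returns a list of dicts, best first, with "score" (0 to 1); they miss things now and then, are a little off and sometimes report something else, mostly with a low value. They report only what shows in the picture. A call takes as long as a camera call. They do not tell look-alikes from the thing itself.
- manip.masks_of(camera, query): "pixels" (384x512 bool, what is visible of it) and "bbox" ([left, top, right, bottom] in pixels, round what is visible of it).
The state is a dict: "time_s": time; "q": joint angles; "qd": joint speeds; "tau": joint torques, N m; "position": TCP position; "tool_rot": TCP orientation; "ft_force": force on the tool from outside, world axes, zero at the start; "torque": the same for the moment, N m; "grip_width": opening from 0.0 (shut) to 1.0 (fully open).
Only numpy, scipy, OpenCV 4.12 (cv2) and the standard library are available. Lean on these libraries where they do the work, as an engineer would, in place of code of your own. Each camera call takes 0.05 s, during which the arm holds its last target. There are 200 camera calls.

TASK

Two white gift boxes stand on end with their lids towards you. Push the taller one over, away from you, so that it lies flat with its lid up, then push it along the table, without gripping or lifting it, until its far end sits flush and square against the long metal stop. Leave the shorter box standing where it is, leave the other things alone, and take the hand away at the end.

Things in the scene. Friction and masses are not known exactly. Their poses are not given: they have to be found in the camera images.
- tall_box: The taller white lid-and-base gift box (0.09 to 0.17 kg), closed, 86 mm wide, 165 mm long, 50 mm deep. It starts standing on one end, 165 mm high, with its lid face turned towards the robot give or take 15 degrees. Its origin is the middle of its bottom face (the 86x165 face opposite the lid); its x axis runs across the 86 mm, its y axis along the 165 mm (straight up at the start), its z axis out of the lid.
- tall_box_center (a point): The centre of the taller box; axes as the box.
- tall_box_top_end (a point): The centre of the 86x50 end face of the taller box that is on top at the start and that goes against the stop at the end; axes as the box.
- short_box: The shorter white gift box, 81 mm wide, 120 mm long, 42 mm deep, loose, standing on end 120 mm high about 0.18 to 0.3 m left or right of the taller one, lid to the robot. Origin in the middle of its bottom face; y axis along its length (straight up), z axis out of the lid. It must stay as it is.
- stop_rail: The stop: a straight bare aluminium angle fixed to the table beyond the boxes, 500 mm long, 35 mm high, 5 mm thick upright, with black end caps. Origin at table height in the middle of the upright's face that looks to the robot; x axis square to that face, pointing away from the robot into the stop; y axis along the stop.
- coasters: A bystander: loose banded stack of square green felt coasters, 97x98x42 mm, at the left of the work. Origin in the middle of its underside.
- tape: A bystander: loose roll of tape lying flat, 96 mm across, 45 mm high, at the right of the work. Origin in the middle of its underside.
There are look-alikes about, which are no part of the job. What is shaped like the tall_box but yellow is not meant. Leave any yellow look-alike of the short_box alone.

How it is judged:
On the way, in this order (a step that is already met when the one before it is completed fails the run):
1. the taller box lies flat on the table, lid up (angle between tall_box_center's own z axis and vertical below 0.12 rad and height (world z) of tall_box_center below 0.035 m), for 0.2 s.
2. its far end is flush and square against the stop (all of step 1 and x of tall_box_top_end in the frame of stop_rail above -0.01 m and angle between the y axis of tall_box and the x axis of stop_rail, either way round below 0.1 rad and y of tall_box_top_end in the frame of stop_rail between -0.22 and 0.22 m), for 0.2 s.
At the end, for the whole second after the job is handed in: The taller box lies flat on the table with its lid up (within 7 degrees), at rest, the end that was on top within 10 mm of the stop's face and within 0.10 rad of square to it, the middle of that end within 0.22 m of the stop's middle; the shorter box still stands within 20 mm of where it was (all of step 2 and linear speed of tall_box below 0.02 m/s and angle between short_box's own y axis and vertical below 0.1 rad and distance of short_box from where it was at the start of the episode below 0.02 m); the robot touches nothing.
It fails at once if the taller box is lifted off the table (height (world z) of tall_box_center above 0.105 m or (angle between tall_box_center's own z axis and vertical below 0.3 rad and height (world z) of tall_box_center above 0.065 m)).
It fails at once if the taller box is taken between the fingers (x of the grasp point in the frame of tall_box between -0.036 and 0.036 m and y of the grasp point in the frame of tall_box between -0.076 and 0.076 m and z of the grasp point in the frame of tall_box between 0.006 and 0.044 m).
It fails at once if the shorter box is knocked or moved (angle between short_box's own y axis and vertical above 0.3 rad or distance of short_box from where it was at the start of the episode above 0.03 m).
It fails at once if the coasters or the tape roll are moved (distance of any of coasters, tape from where it was at the start of the episode above 0.03 m).
It also fails if it takes over 59 s, if anything falls off the work surface, if the arm or the gripper's body presses on something with over 40 N, if the wrist force passes 120 N, or if a joint passes its speed limit or range.

## Working session

There is one attempt and no reset: what is moved stays moved. The work goes in short steps, Python scripts to look and compute and a tool call to move; the robot and the scene stay as the last step left them, time stands still between calls to the robot, and variables do not carry over. Pictures are saved under pics/ and viewed, about 8 in all and at most 12, crops included, and the job is handed in when it is done.

Besides the shell and the picture viewer there is one more tool, called after "Request:" by a JSON object that holds its "api" and its "payload". apply_moves: Moves the arm, as the interface text tells. Its arguments: {"type":"object","properties":{"increments":{"type":"array","items":{"type":"number"}},"force":{"type":"number"}},"required":["increments"]}

```bash
mkdir -p pics
cat > h.py <<'E'
from station import manip
import numpy as np, cv2
from scipy.spatial.transform import Rotation as R
def cap(n,f=None):
    im=manip.capture(n)
    if f: cv2.imwrite('pics/'+f,im[...,::-1])
    return im
def ray(n,u,v):
    c=manip.camera_info(n);T=np.array(c['cam_to_world']);d=np.linalg.inv(np.array(c['K']))@[u,v,1]
    return T[:3,3],T[:3,:3]@d
def onz(n,u,v,z=0):
    o,d=ray(n,u,v);return o+d*(z-o[2])/d[2]
def proj(n,P):
    c=manip.camera_info(n);T=np.linalg.inv(np.array(c['cam_to_world']));P=np.atleast_2d(P)
    p=(P@T[:3,:3].T+T[:3,3])@np.array(c['K']).T;return p[:,:2]/p[:,2:]
E
python3 - <<'E'
from h import *
a=cap('side');b=cap('top')
cv2.imwrite('pics/a.png',np.vstack([a,b])[...,::-1][:, :] if 0 else cv2.resize(np.hstack([a,b]),(800,300))[...,::-1])
cv2.imwrite('pics/s0.png',a[...,::-1]);cv2.imwrite('pics/t0.png',b[...,::-1])
for n in('side','top'):
  c=manip.camera_info(n);print(n,np.round(c['cam_to_world'],3).tolist(),np.round(c['K'],1).tolist())
  for q in('tall_box','short_box','stop_rail','coasters','tape'):
    for r in manip.masks_of(n,q):
      bb=r['bbox'];print(q,round(r['score'],2),bb, np.round(onz(n,(bb[0]+bb[2])/2,bb[3]),3)[:2])
s=manip.observe();print(s)
E
```

```text
side [[0.89, -0.234, 0.391, 0.044], [-0.455, -0.416, 0.787, -1.083], [-0.021, -0.879, -0.477, 0.783], [0.0, 0.0, 0.0, 1.0]] [[408.7, 0.0, 262.1], [0.0, 408.7, 194.2], [0.0, 0.0, 1.0]]
tall_box 0.85 [179.8, 164.8, 211.4, 212.5] [0.405 0.204]
tall_box 0.83 [207.8, 175.2, 235.1, 225.8] [0.455 0.072]
tall_box 0.73 [265.2, 175.6, 287.9, 219.1] [0.647 0.016]
short_box 0.82 [268.0, 215.0, 295.2, 260.1] [ 0.545 -0.2  ]
short_box 0.65 [230.3, 208.6, 254.0, 257.8] [ 0.443 -0.131]
stop_rail 0.55 [291.6, 189.0, 357.1, 245.8] [ 0.703 -0.201]
tape 0.93 [246.8, 277.1, 280.1, 313.4] [ 0.393 -0.373]
top [[0.009, -0.998, 0.068, 0.503], [-1.0, -0.008, 0.022, 0.008], [-0.022, -0.069, -0.997, 1.435], [0.0, 0.0, 0.0, 1.0]] [[372.7, 0.0, 256.7], [0.0, 372.7, 190.6], [0.0, 0.0, 1.0]]
tall_box 0.8 [220.4, 216.2, 247.2, 236.6] [0.424 0.127]
tall_box 0.78 [258.8, 173.0, 287.2, 191.7] [ 0.598 -0.022]
tall_box 0.77 [185.5, 217.9, 215.4, 250.6] [0.37  0.254]
short_box 0.76 [300.6, 194.2, 326.7, 212.8] [ 0.518 -0.178]
short_box 0.54 [276.7, 217.6, 299.2, 235.0] [ 0.432 -0.08 ]
stop_rail 0.72 [196.0, 139.0, 326.0, 150.6] [0.758 0.025]
coasters 0.59 [157.5, 187.6, 188.1, 218.3] [0.492 0.364]
tape 0.88 [340.3, 226.2, 370.4, 255.8] [ 0.357 -0.336]
{'time_s': 0.6, 'q': array([-1.31147415,  0.61486801, -0.01261284,  1.42338959,  0.00811648,
        1.10339732, -0.04038777]), 'qd': array([-1.24948554e-03,  1.10490463e-05,  5.09528874e-04,  1.52198419e-03,
       -5.05695131e-04, -9.16821841e-04, -5.36267789e-05]), 'tau': array([-4.12242571e-04, -4.58555067e+01,  2.08754106e-01, -1.65947771e+01,
       -6.10943022e-02,  1.34252280e-02,  4.49772733e-05]), 'position': array([0.18323338, 0.62361575, 0.21866443]), 'tool_rot': array([-2.51510345e+00, -1.88248759e+00,  4.33883650e-05]), 'ft_force': array([-0.33505704, -0.34982016, -0.65949381]), 'torque': array([0.00124607, 0.0411574 , 0.00092222]), 'grip_width': 1.000540016700327}
```

View pics/s0.png

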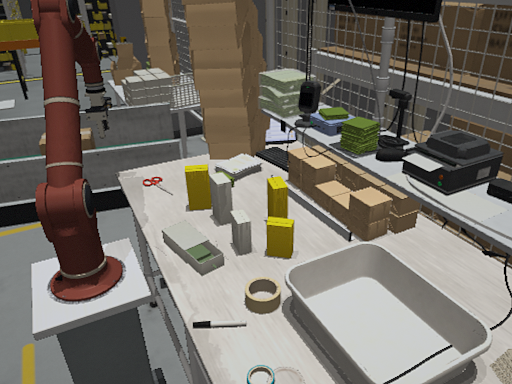

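View pics/t0.png

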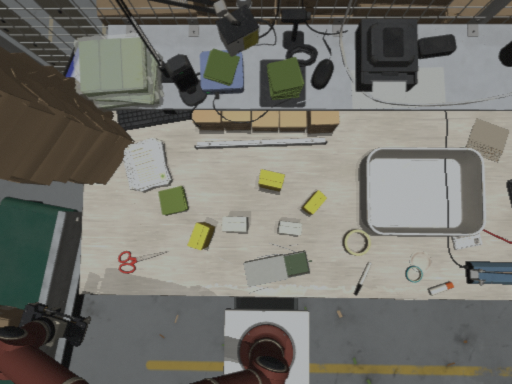

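Candidates (top view): white tall (234,226); yellow tall (271,180) and (200,236); white short (289,227); yellow short (315,203). By the description, the taller white one at (234,226), which is at side (221,198), is the target. I'll fit its pose and check it in a close crop.

```bash
cat >> h.py <<'E'
from scipy.optimize import minimize
def boxpts(x,y,yaw,w,l,h):
    # w across (local y), l along local x, centred; z 0..h
    P=np.array([[a*l/2,b*w/2,c*h] for a in(-1,1) for b in(-1,1) for c in(0,1)])
    return P@R.from_euler('z',yaw).as_matrix().T+[x,y,0]
def fit(masks,x0,w,l,h):
    def hull(n,p):
        m=np.zeros((384*4,512*4),np.uint8);cv2.fillConvexPoly(m,cv2.convexHull(np.round(proj(n,boxpts(*p,w,l,h))*4+1.5).astype(np.int32)),1);return m
    big={n:cv2.resize(m.astype(np.uint8),None,fx=4,fy=4,interpolation=cv2.INTER_NEAREST) for n,m in masks.items()}
    f=lambda p:sum(1-(hull(n,p)&b).sum()/(hull(n,p)|b).sum() for n,b in big.items())
    best=min((minimize(f,[x0[0],x0[1],t],method='Nelder-Mead',options=dict(initial_simplex=[[x0[0],x0[1],t],[x0[0]+.02,x0[1],t],[x0[0],x0[1]+.02,t],[x0[0],x0[1],t+.15]])) for t in(x0[2]-.15,x0[2],x0[2]+.15)),key=lambda r:r.fun)
    return best.x,best.fun
def pick(n,q,xy):
    return min(manip.masks_of(n,q),key=lambda r:np.hypot((r['bbox'][0]+r['bbox'][2])/2-xy[0],(r['bbox'][1]+r['bbox'][3])/2-xy[1]))['pixels']
E
python3 - <<'E'
from h import *
a=cap('side');b=cap('top')
mt={'side':pick('side','tall_box',(221,200)),'top':pick('top','tall_box',(234,226))}
ms={'side':pick('side','short_box',(242,233)),'top':pick('top','short_box',(289,227))}
for m,x0,w,l,h in((mt,(.45,.08,0),.086,.05,.165),(ms,(.43,-.1,0),.081,.042,.12)):
    p,f=fit(m,x0,w,l,h);print(np.round(p,3),round(f,3))
    for n in m:print(n,round(fit({n:m[n]},p,w,l,h)[1],3),np.round(fit({n:m[n]},p,w,l,h)[0],3))
    for n,im in(('side',a),('top',b)):
        q=proj(n,boxpts(*p,w,l,h)); cv2.polylines(im,[cv2.convexHull(q.astype(np.float32)).round().astype(np.int32)],True,(255,0,0))
mr=manip.masks_of('top','stop_rail')[0]['pixels']
ys,xs=np.nonzero(mr)
lo=[(u,ys[xs==u].min(),ys[xs==u].max()) for u in range(xs.min()+5,xs.max()-4)]
lo=np.array(lo)
for k,z in((1,.035),(2,.0),(1,.0),(2,.035)):
    W=np.array([onz('top',r[0],r[k]+(0.5 if k==2 else -.5),z) for r in lo]);c=np.polyfit(W[:,1],W[:,0],1);print(k,z,c,np.polyval(c,.1),W[:,1].min(),W[:,1].max())
A=cv2.resize(a[130:280,150:350],(800,600))
B=cv2.resize(b[125:275,150:350],(800,600))
cv2.imwrite('pics/c1.png',np.vstack([A[100:500],B])[...,::-1][:1000] if 0 else cv2.resize(np.hstack([A,B]),(800,300))[...,::-1])
E
```

```text
[ 0.478  0.115 -0.06 ] 0.232
side 0.119 [ 0.481  0.122 -0.058]
top 0.095 [ 0.477  0.116 -0.049]Traceback (most recent call last):
  File "<stdin>", line 6, in <module>
  File "h.py", line 26, in fit
    best=min((minimize(f,[x0[0],x0[1],t],method='Nelder-Mead',options=dict(initial_simplex=[[x0[0],x0[1],t],[x0[0]+.02,x0[1],t],[x0[0],x0[1]+.02,t],[x0[0],x0[1],t+.15]])) for t in(x0[2]-.15,x0[2],x0[2]+.15)),key=lambda r:r.fun)
  File "h.py", line 26, in <genexpr>
    best=min((minimize(f,[x0[0],x0[1],t],method='Nelder-Mead',options=dict(initial_simplex=[[x0[0],x0[1],t],[x0[0]+.02,x0[1],t],[x0[0],x0[1]+.02,t],[x0[0],x0[1],t+.15]])) for t in(x0[2]-.15,x0[2],x0[2]+.15)),key=lambda r:r.fun)
              ~~~~~~~~^^^^^^^^^^^^^^^^^^^^^^^^^^^^^^^^^^^^^^^^^^^^^^^^^^^^^^^^^^^^^^^^^^^^^^^^^^^^^^^^^^^^^^^^^^^^^^^^^^^^^^^^^^^^^^^^^^^^^^^^^^^^^^^^^^^^^^^^^^^^^^^^^^^^
    res = _minimize_neldermead(fun, x0, args, callback, bounds=bounds,
                               **options)
    fxr = func(xr)
    fx = function(np.copy(x), *(wrapper_args + args))
  File "h.py", line 25, in <lambda>
    f=lambda p:sum(1-(hull(n,p)&b).sum()/(hull(n,p)|b).sum() for n,b in big.items())
               ~~~^^^^^^^^^^^^^^^^^^^^^^^^^^^^^^^^^^^^^^^^^^^^^^^^^^^^^^^^^^^^^^^^^^
  File "h.py", line 25, in <genexpr>
    f=lambda p:sum(1-(hull(n,p)&b).sum()/(hull(n,p)|b).sum() for n,b in big.items())
                                          ~~~~^^^^^
  File "h.py", line 23, in hull
    m=np.zeros((384*4,512*4),np.uint8);cv2.fillConvexPoly(m,cv2.convexHull(np.round(proj(n,boxpts(*p,w,l,h))*4+1.5).astype(np.int32)),1);return m
                                                                                    ~~~~^^^^^^^^^^^^^^^^^^^^
  File "h.py", line 14, in proj
    c=manip.camera_info(n);T=np.linalg.inv(np.array(c['cam_to_world']));P=np.atleast_2d(P)
ValueError: time passes only in moves, steps and waits
```

```bash
sed -i 's/manip.camera_info(n)/ci(n)/' h.py; sed -i '3a from functools import lru_cache\n@lru_cache\ndef ci(n): return manip.camera_info(n)' h.py
python3 - <<'E'
from h import *
a=cap('side');b=cap('top')
mt={'side':pick('side','tall_box',(221,200)),'top':pick('top','tall_box',(234,226))}
ms={'side':pick('side','short_box',(242,233)),'top':pick('top','short_box',(289,227))}
for m,x0,w,l,h in((mt,(.478,.116,-.05),.086,.05,.165),(ms,(.46,-.08,0),.081,.042,.12)):
    p,f=fit(m,x0,w,l,h);print(np.round(p,3),round(f,3))
    r=fit({'top':m['top']},p,w,l,h);print('top',np.round(r[0],3))
    for n,im in(('side',a),('top',b)):
        q=proj(n,boxpts(*p,w,l,h)); cv2.polylines(im,[cv2.convexHull(q.astype(np.float32)).round().astype(np.int32)],True,(255,0,0))
for q,x,h in(('yt',(271,180),.165),('y2',(200,236),.165)):
    r=fit({'top':pick('top','tall_box',x)},onz('top',*x,.1)[:2].tolist()+[0],.086,.05,.165);print(q,np.round(r[0],3),r[1])
mr=manip.masks_of('top','stop_rail')[0]['pixels']
ys,xs=np.nonzero(mr)
lo=np.array([(u,ys[xs==u].min(),ys[xs==u].max()) for u in range(xs.min()+5,xs.max()-4)])
for k,z in((1,.035),(2,.0),(2,.035)):
    W=np.array([onz('top',r[0],r[k]+(0.5 if k==2 else -.5),z) for r in lo]);c=np.polyfit(W[:,1],W[:,0],1);print(k,z,c,np.polyval(c,.1),W[:,1].min(),W[:,1].max())
A=cv2.resize(a[130:280,150:350],(800,600));B=cv2.resize(b[125:275,150:350],(800,600))
cv2.imwrite('pics/c1.png',cv2.resize(np.hstack([A,B]),(800,300))[...,::-1])
E
```

```text
[ 0.478  0.113 -0.032] 0.151
top [ 0.478  0.113 -0.032]
[ 0.465 -0.079 -0.188] 0.343
top [ 0.462 -0.08  -0.16 ]
yt [ 0.634 -0.012 -0.207] 0.07636457928173213
y2 [0.433 0.237 1.224] 0.05055394213187048
1 0.035 [-0.04234251  0.79541481] 0.7911805622037468 -0.20198941375955673 0.2539800007396105
2 0.0 [-0.03291486  0.77750187] 0.774210380144737 -0.20716235853370812 0.25974008738556853
2 0.035 [-0.03291486  0.77081982] 0.7675283310901013 -0.20190537328220887 0.2536074688599615
```

View pics/c1.png

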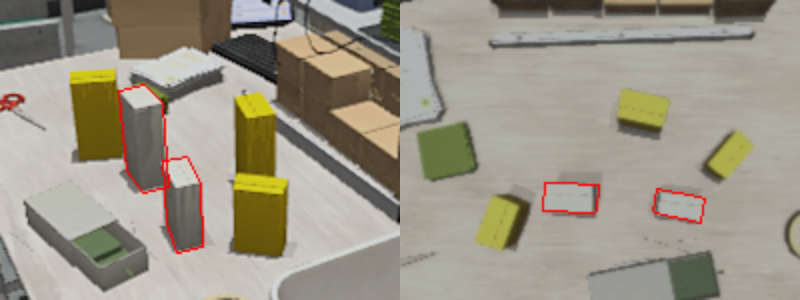

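White tall box: side (221,198), top (234,226), at about (0.478, 0.113) with yaw about -0.04. The red fit outlines match the two white boxes. The rail face is at x≈0.77. I'll fly over with the fingers shut and the jaw axis along x, so the gripper body stays clear of the yellow boxes.

Request:
{"api": "apply_moves", "payload": {"increments": [-35, 31, 0, 0, 0, 0.107, 0, -32, 35, 0, 0, 0, 0.107, 0, -28, 38, 0, 0, 0, 0.107, 0, -24, 41, 0, 0, 0, 0.107, 0, -19, 43, 0, 0, 0, 0.107, 0, -14, 45, 0, 0, 0, 0.107, 0, -9.5, 46, 0, 0, 0, 0.107, 0, -4.5, 47, 0, 0, 0, 0.107, 0, 0.5, 47, 0, 0, 0, 0.107, 0, 5.5, 47, 0, 0, 0, 0.107, 0, 10.5, 46, 0, 0, 0, 0.107, 0, 15, 44, 0, 0, 0, 0.107, 0], "force": 20}}

```text
time_s: 2.55
position: [0.4194, 0.0983, 0.2164]
tool_rot: [-3.127, 0.054, -0.007]
ft_force: [0.4, 1.6, -0.6]
grip_width: 0.027
```

```bash
cat > go.py <<'E'
from h import *
import sys
def rel(tx,ty,tz,phi):
    s=manip.observe();M=R.from_rotvec(s['tool_rot']).as_matrix();p=s['position']
    T=np.array([[np.cos(phi),np.sin(phi),0],[np.sin(phi),-np.cos(phi),0],[0,0,-1]])
    print('t',round(s['time_s'],2),'p',np.round(p,4),'phi',round(np.arctan2(M[1,0],M[0,0]),3),'f',np.round(s['ft_force'],1),'g',round(s['grip_width'],2))
    print('tool shift mm',np.round(M.T@(np.array([tx,ty,tz])-p)*1000,1),'turn',np.round(R.from_matrix(M.T@T).as_rotvec(),3))
if __name__=='__main__': rel(*map(float,sys.argv[1:]))
E
python3 go.py .42 .114 .145 -.04
```

```text
t 2.55 p [0.4194 0.0983 0.2164] phi -0.035 f [ 0.4  1.6 -0.6] g 0.03
tool shift mm [ -0.3 -14.7  71.6] turn [-0.014 -0.004  0.005]
```

Request:
{"api": "apply_moves", "payload": {"increments": [0, -14.5, 0, -0.014, -0.004, 0, 0, 0, 0, 25, 0, 0, 0, 0, 0, 0, 25, 0, 0, 0, 0, 0, 0, 22, 0, 0, 0, 0, 0, 0, 0, 0, 0, 0, 0]}}

```text
time_s: 3.05
position: [0.4272, 0.103, 0.1457]
tool_rot: [3.14, -0.092, 0.018]
ft_force: [-0.9, 0.5, 0.1]
grip_width: 0.006
```

```bash
python3 go.py .50 .113 .145 -.04
```

```text
t 3.05 p [0.4272 0.103  0.1457] phi -0.059 f [-0.9  0.5  0.1] g 0.01
tool shift mm [ 72.  -14.3   1.5] turn [ 0.    -0.012 -0.019]
```

Request:
{"api": "apply_moves", "payload": {"increments": [-2, -10, 0, 0, -0.012, -0.02, 0, 0, 0, 0, 0, 0, 0, 0]}}

```text
time_s: 3.25
position: [0.4266, 0.1143, 0.1469]
tool_rot: [-3.14, 0.059, -0.001]
ft_force: [0.3, 0.8, 0.3]
grip_width: 0.005
```

Request:
{"api": "apply_moves", "payload": {"increments": [8, 0, 0, 0, 0, 0, 0, 10, 0, 0, 0, 0, 0, 0, 10, 0, 0, 0, 0, 0, 0, 10, 0, 0, 0, 0, 0, 0, 10, 0, 0, 0, 0, 0, 0]}}

```text
time_s: 3.75
position: [0.48, 0.1138, 0.1502]
tool_rot: [-3.138, 0.054, -0.01]
ft_force: [-0.0, 0.2, -0.2]
grip_width: 0.002
```

Run:
```python
from h import *
import go
go.rel(.5,.113,.145,-.04)
a=cap('side');b=cap('top')
A=cv2.resize(a[130:280,150:350],(800,600));B=cv2.resize(b[125:275,150:350],(800,600))
cv2.imwrite('pics/c2.png',cv2.resize(np.hstack([A,B]),(800,300))[...,::-1])
```

```text
t 3.75 p [0.48   0.1138 0.1502] phi -0.035 f [-0.   0.2 -0.2] g 0.0
tool shift mm [20.   0.1  5.3] turn [-0.003 -0.006  0.005]
```

View pics/c2.png

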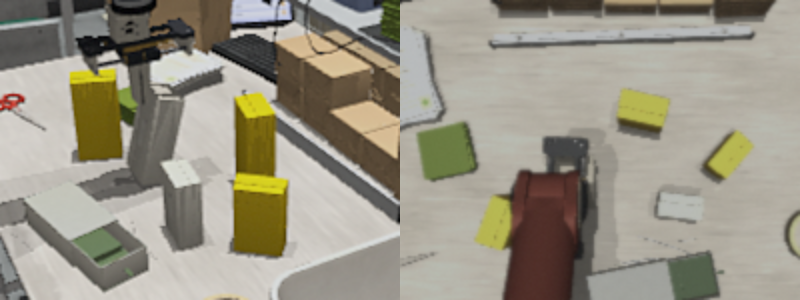

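The picture shows the box tipping cleanly away at side crop (155,135), and nothing else has moved. I'll keep pushing.

Request:
{"api": "apply_moves", "payload": {"increments": [12, 0, 2, 0, 0, 0, 0, 12, 0, 2, 0, 0, 0, 0, 12, 0, 1, 0, 0, 0, 0, 5, 0, 0, 0, 0, 0, 0, 0, 0, 0, 0, 0, 0, 0, 0, 0, 0, 0, 0, 0, 0, 0, 0, 0, 0, 0, 0, 0]}}

```text
time_s: 4.55
position: [0.5215, 0.1114, 0.1438]
tool_rot: [-3.139, 0.057, -0.003]
ft_force: [-0.5, -0.0, -0.3]
grip_width: 0.002
```

Request:
{"api": "apply_moves", "payload": {"increments": [-30, 0, 0, 0, 0, 0, 0, -30, 0, 0, 0, 0, 0, 0, -30, 0, 0, 0, 0, 0, 0, -5, 0, 0, 0, 0, 0, 0, 0, 0, 0, 0, 0, 0, 0]}}

```text
time_s: 5.05
position: [0.4223, 0.115, 0.1437]
tool_rot: [-3.138, 0.056, -0.004]
ft_force: [0.4, 0.3, -0.6]
grip_width: 0.005
```

```bash
cat > see.py <<'E'
from h import *
import go,sys
a=cap('side');b=cap('top')
go.rel(*map(float,sys.argv[2:6]))
A=cv2.resize(a[130:280,150:350],(800,600));B=cv2.resize(b[125:275,150:350],(800,600))
x0=list(map(float,sys.argv[6:9]))
px=proj('top',[x0[0],x0[1],.03])[0];pt=proj('side',[x0[0],x0[1],.03])[0]
try:
    m={}
    for n,p in(('top',px),('side',pt)):
        for r in manip.masks_of(n,'tall_box'):
            bb=r['bbox'];c=np.array([(bb[0]+bb[2])/2,(bb[1]+bb[3])/2])
            if np.hypot(*(c-p))<22: m[n]=r['pixels'];print(n,r['score'],bb)
    for k in (list(m),['top']):
        r=fit({n:m[n] for n in k},x0,.086,.165,.05);print(k,np.round(r[0],3),round(r[1],3))
        q=r[0];e=q[:2]+.0825*np.array([np.cos(q[2]),np.sin(q[2])]);g=q[:2]-(e-q[:2])
        print('far',np.round(e,3),'near',np.round(g,3),'gap',round(.7735-.037*e[1]-e[0],4))
except Exception as ex: print('ERR',ex)
cv2.imwrite('pics/'+sys.argv[1],cv2.resize(np.hstack([A,B]),(800,300))[...,::-1])
E
python3 see.py c3.png .43 .113 .022 0 .585 .11 -.04
```

```text
t 5.15 p [0.4236 0.1148 0.1437] phi -0.036 f [ 0.3 -0.4  0.2] g 0.0
tool shift mm [  6.1   1.9 121.7] turn [-0.003 -0.003 -0.036]
top 0.63 [225.6, 168.9, 249.6, 216.0]
side 0.57 [222.3, 190.2, 267.8, 217.9]
['top', 'side'] [ 0.591  0.115 -0.011] 0.393
far [0.674 0.114] near [0.509 0.116] gap 0.0954
['top'] [ 0.594  0.113 -0.013] 0.106
far [0.676 0.112] near [0.511 0.114] gap 0.0929
```

View pics/c3.png

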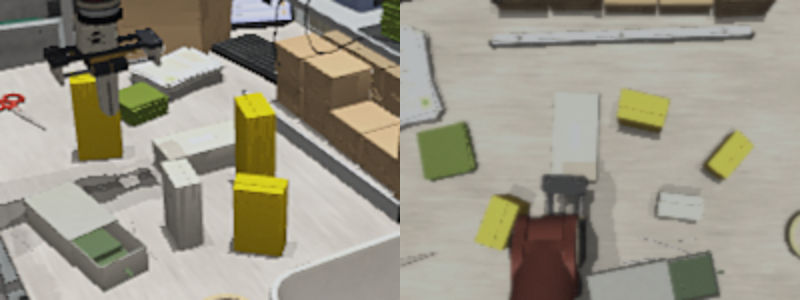

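The box lies flat: top crop (575,135), yaw about -0.01, gap to the stop about 93 mm. Next I'll go down behind the near end, a little right of centre, so the push also squares it up.

Request:
{"api": "apply_moves", "payload": {"increments": [4, 6, 30, 0, 0, -0.036, 0, 0, 0, 30, 0, 0, 0, 0, 0, 0, 30, 0, 0, 0, 0, 0, 0, 25, 0, 0, 0, 0, 0, 0, 3, 0, 0, 0, 0, 0, 0, 0, 0, 0, 0, 0]}}

```text
time_s: 5.85
position: [0.4401, 0.109, 0.0222]
tool_rot: [-3.137, 0.003, -0.027]
ft_force: [-0.0, -0.3, 1.1]
grip_width: 0.001
```

```bash
python3 go.py .493 .109 .022 0
```

```text
t 5.85 p [0.4401 0.109  0.0222] phi -0.002 f [-0.  -0.3  1.1] g 0.0
tool shift mm [52.9 -0.1  1.1] turn [-0.004 -0.017 -0.002]
```

Approach, then push about 60 mm past contact, staying short of the stop.

Request:
{"api": "apply_moves", "payload": {"increments": [12, 0, 0, 0, -0.017, 0, 0, 12, 0, 0, 0, 0, 0, 0, 12, 0, 0, 0, 0, 0, 0, 8, 0, 0, 0, 0, 0, 0, 10, 0, 0, 0, 0, 0, 0, 10, 0, 0, 0, 0, 0, 0, 10, 0, 0, 0, 0, 0, 0, 10, 0, 0, 0, 0, 0, 0, 10, 0, 0, 0, 0, 0, 0, 10, 0, 0, 0, 0, 0, 0, 0, 0, 0, 0, 0, 0, 0]}}

```text
time_s: 6.95
position: [0.5538, 0.1095, 0.0287]
tool_rot: [-3.136, 0.001, -0.012]
ft_force: [-0.4, 0.4, -0.4]
grip_width: 0.005
```

```bash
python3 see.py c4.png .586 .109 .022 0 .648 .112 0
```

```text
t 7.05 p [0.552  0.1095 0.0285] phi -0.001 f [ 0.6 -1.2  0.2] g 0.0
tool shift mm [34.   0.5  6.7] turn [-0.006 -0.005 -0.001]
side 0.72 [245.5, 186.5, 268.6, 215.1]
side 0.71 [266.5, 174.6, 288.4, 221.0]
['side'] [0.701 0.107 1.087] 0.259
far [0.739 0.18 ] near [0.663 0.034] gap 0.0273
ERR 'top'
```

View pics/c4.png

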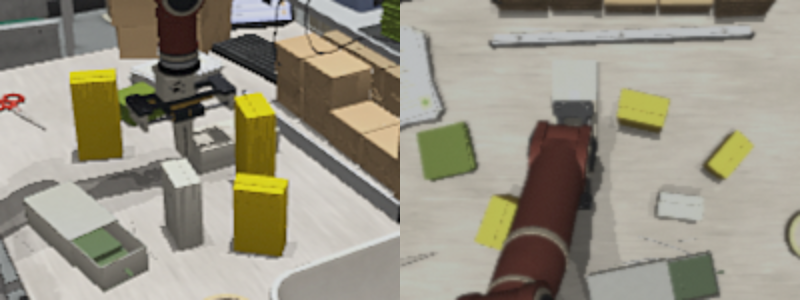

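Sliding straight, far edge at top crop row ~61 and rail at ~45, leaving about 35 mm. Next, a gentle push to contact.

Request:
{"api": "apply_moves", "payload": {"increments": [8, 0, 6, 0, 0, 0, 0, 8, 0, 0, 0, 0, 0, 0, 8, 0, 0, 0, 0, 0, 0, 3, 0, 0, 0, 0, 0, 0, 3, 0, 0, 0, 0, 0, 0, 3, 0, 0, 0, 0, 0, 0]}}

```text
time_s: 7.75
position: [0.5837, 0.1098, 0.0216]
tool_rot: [-3.135, 0.0, 0.003]
ft_force: [-2.1, -0.6, 1.8]
grip_width: 0.006
```

Request:
{"api": "apply_moves", "payload": {"increments": [3, 0, 1, 0, 0, 0, 0, 3, 0, 0, 0, 0, 0, 0]}}

```text
time_s: 7.95
position: [0.59, 0.1099, 0.0206]
tool_rot: [-3.135, -0.0, 0.004]
ft_force: [-0.9, -0.1, -0.4]
grip_width: 0.004
```

```bash
python3 go.py .586 .109 .022 0
```

```text
t 7.95 p [0.59   0.1099 0.0206] phi 0.0 f [-0.9 -0.1 -0.4] g 0.0
tool shift mm [-4.   0.9 -1.4] turn [-0.006  0.002  0.   ]
```

No contact with the stop yet (force under 1 N). I'll continue in small steps until the force rises.

Request:
{"api": "apply_moves", "payload": {"increments": [3, 0, 0, 0, 0, 0, 0, 3, 0, 0, 0, 0, 0, 0]}}

```text
time_s: 8.15
position: [0.5909, 0.1098, 0.0201]
tool_rot: [-3.135, -0.0, 0.023]
ft_force: [-8.2, 1.1, 6.5]
grip_width: 0.004
```

Request:
{"api": "apply_moves", "payload": {"increments": [3, 0, 0, 0, 0, 0, 0, 3, 0, 0, 0, 0, 0, 0]}}

```text
time_s: 8.35
position: [0.5904, 0.1099, 0.0199]
tool_rot: [-3.134, -0.001, 0.047]
ft_force: [-6.7, -0.6, 5.4]
grip_width: 0.009
```

Stopped firmly: the TCP no longer advances and the force is about 8 N. One firmer press to seat it, then back off and look.

Request:
{"api": "apply_moves", "payload": {"increments": [6, 0, 0, 0, 0, 0, 0, 6, 0, 0, 0, 0, 0, 0, 0, 0, 0, 0, 0, 0, 0]}}

```text
time_s: 8.65
position: [0.5887, 0.11, 0.0195]
tool_rot: [-3.132, -0.002, 0.096]
ft_force: [-0.6, 0.1, -0.1]
grip_width: 0.002
```

Request:
{"api": "apply_moves", "payload": {"increments": [-20, 0, 0, 0, 0, 0, 0, -30, 0, 0, 0, 0, 0, 0, -40, 0, 0, 0, 0, 0, 0, -40, 0, 0, 0, 0, 0, 0, 0, 0, -40, 0, 0, 0, 0, 0, 0, -40, 0, 0, 0, 0, 0, 0, -40, 0, 0, 0, 0, 0, 0, -40, 0, 0, 0, 0, 0, 0, 0, 0, 0, 0, 0]}}

```text
time_s: 9.55
position: [0.4698, 0.1073, 0.1917]
tool_rot: [-3.134, 0.002, 0.066]
ft_force: [-0.3, -0.3, 0.3]
grip_width: 0.006
```

```bash
python3 see.py c5.png .586 .109 .022 0 .688 .112 0.02
python3 - <<'E'
from h import *
cap('top');p,f=fit({'top':pick('top','short_box',(289,227))},(.465,-.079,-.188),.081,.042,.12);print('short',np.round(p,3),f)
E
```

```text
t 9.65 p [0.4663 0.1071 0.1877] phi -0.001 f [ 0.4 -0.4 -1.2] g 0.01
tool shift mm [128.2  -1.3 159.2] turn [-0.004  0.052 -0.001]
top 0.81 [225.0, 144.5, 252.3, 187.8]
side 0.77 [247.3, 184.8, 299.8, 216.4]
side 0.74 [264.3, 177.3, 286.9, 219.0]
['top', 'side'] [0.691 0.114 0.017] 0.674
far [0.774 0.115] near [0.609 0.112] gap -0.0044
['top'] [0.69  0.114 0.016] 0.039
far [0.773 0.115] near [0.608 0.113] gap -0.0035
short [ 0.464 -0.08  -0.084] 0.09930849020361121
```

View pics/c5.png

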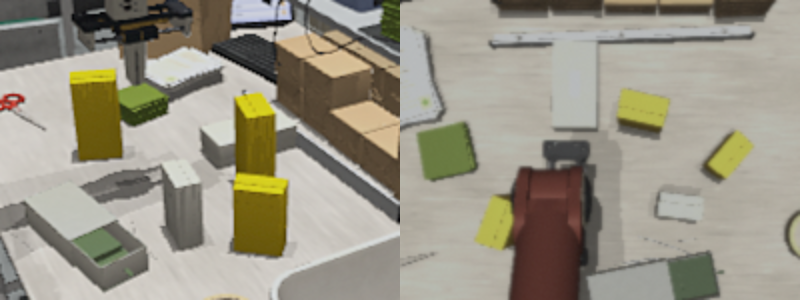

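The box is flush against the stop: top crop (575,85), fitted gap about 0, yaw 0.016 against the rail's 0.037. The short box still stands where it was and the hand is clear. I'll let it settle and hand in.

Request:
{"api": "apply_moves", "payload": {"increments": [0, 0, 0, 0, 0, 0, 0, 0, 0, 0, 0, 0, 0, 0]}}

```text
time_s: 10.05
position: [0.4629, 0.1065, 0.1832]
tool_rot: [-3.139, 0.002, 0.099]
ft_force: [-0.4, -0.4, 0.9]
grip_width: 0.005
```

```bash
python3 -c "
from station import manip
print(manip.hand_in())"
```

```text
the job is handed in; nothing more can be done
None
```

I tipped the taller white box over away from the robot with the fingers shut. I then pushed it from its near end until it stopped firmly against the rail, backed the hand off and handed the job in at about 10 s.

- **Flush and square:** in the last top-view fit, the box's far end is at x = 0.773, which is 3 to 4 mm past the rail face as measured, so the gap is zero within measuring error. The box is about 0.02 rad off square, and its end is about 0.1 m from the rail's middle.
- **Other things:** the short box's fitted position is within about 1 mm of the start. Its fitted yaw differed by about 0.08 to 0.1 rad between fits; I put that down to noisy masks, but did not check it further. In the last picture the yellow boxes and coasters look unmoved. The tape is mostly outside that crop, so I did not check it again.
- **Disagreement:** the fit using both cameras matched poorly because the side view confused the box with a yellow one. Its result still agreed with the top view to about 1 mm.
- **Hand:** it ended about 0.18 m up, clear of everything, with a contact force of about 1 N or less, which is noise level.

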